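Pack the blue gift set of painted terracotta

TASK

Pack the blue-painted set, four terracotta pieces, into the gift crate: stand each one upright in the insert shaped for its foot (vase in the large round hollow, little cup in the small round one, square pot in the square one, long pot in the oblong one). Set the pots down gently, do not knock any over, and leave the pink vase and the unpainted square pot standing where they are.

Things in the scene. Friction and masses are not known exactly. Their poses are not given: they have to be found in the camera images.
- blue_vase: Blue-painted hollow terracotta vase, 112 mm high: foot 50 mm across, round belly 66 mm across 40 mm up, waisted neck, then a straight-sided rim band 56 mm across from 96 to 112 mm up, wall 6 mm, about 0.26 kg. Blue rim and belly with cream dots, a thin yellow line and a painted face. Origin: centre of its underside; z up through its mouth.
- blue_cup: Blue-painted hollow terracotta cup, 84 mm high: foot 34 mm across, widening to 43 mm, then a straight-sided rim band 46 mm across from 68 to 84 mm up, wall 4.5 mm, about 0.12 kg. Blue with cream dots. Origin: centre of its underside; z up through its mouth.
- blue_square_pot: Blue-painted hollow square terracotta pot, 75 mm high: straight body 46 x 46 mm, thicker rim band 56 x 56 mm over its top 18 mm, about 0.2 kg. Blue with cream dots and a yellow line. Origin: centre of its underside; z up through its mouth, x and y square to its sides.
- blue_long_pot: Blue-painted hollow oblong terracotta pot, 72 mm high: straight body 74 x 36 mm, thicker rim band 84 x 44 mm over its top 18 mm, about 0.24 kg. Blue with cream dots and a yellow line. Origin: centre of its underside; z up through its mouth, x along its length, y across its width.
- pink_vase: Look-alike that stays where it is: the same hollow terracotta vase, 112 mm high: foot 50 mm across, round belly 66 mm across 40 mm up, waisted neck, then a straight-sided rim band 56 mm across from 96 to 112 mm up, wall 6 mm, but painted pink instead of blue. Origin: centre of its underside; z up through its mouth.
- bare_square_pot: Look-alike that stays where it is: the same hollow square terracotta pot, 75 mm high: straight body 46 x 46 mm, thicker rim band 56 x 56 mm over its top 18 mm, but bare unpainted terracotta, brick-brown all over. Origin: centre of its underside; z up through its mouth.
- vase_nest: Fixed beige pulp insert, 108 x 108 x 28 mm high, one of four filling a gift crate two by two (111 mm centre to centre, yawed with it; the quarter varies). Origin: centre of its underside, 6 mm above the table; z up. Has a large round hollow 68 mm across, 22 mm deep, its dark felt bottom 6 mm above the origin, for the blue vase. The crate is fixed, its slat walls 15 mm thick at most, rim 43 mm above the table.
- cup_nest: Fixed beige pulp insert, 108 x 108 x 28 mm high, one of four filling a gift crate two by two (111 mm centre to centre, yawed with it; the quarter varies). Origin: centre of its underside, 6 mm above the table; z up. Has a small round hollow 50 mm across, 22 mm deep, its dark felt bottom 6 mm above the origin, for the blue cup. The crate is fixed, its slat walls 15 mm thick at most, rim 43 mm above the table.
- square_nest: Fixed beige pulp insert, 108 x 108 x 28 mm high, one of four filling a gift crate two by two (111 mm centre to centre, yawed with it; the quarter varies). Origin: centre of its underside, 6 mm above the table; z up. Has a square hollow 64 x 64 mm, square to its x and y, 22 mm deep, its dark felt bottom 6 mm above the origin, for the blue square pot. The crate is fixed, its slat walls 15 mm thick at most, rim 43 mm above the table.
- long_nest: Fixed beige pulp insert, 108 x 108 x 28 mm high, one of four filling a gift crate two by two (111 mm centre to centre, yawed with it; the quarter varies). Origin: centre of its underside, 6 mm above the table; z up. Has an oblong hollow 92 mm (along its x) by 54 mm (along its y), 22 mm deep, its dark felt bottom 6 mm above the origin, for the blue long pot. The crate is fixed, its slat walls 15 mm thick at most, rim 43 mm above the table.
There are look-alikes about, which are no part of the job. Leave any green look-alike of the pink_vase alone.

How it is judged (in metres and radians):
At the end, for the whole second after the job is handed in: Each blue piece stands upright (0.1 rad) on the bottom of its own insert's hollow, its origin within 15 mm of the insert's centre from above and under 10 mm above its origin, at rest, let go; the pink vase and the bare pot stand upright within 20 mm of where they were (horizontal distance between blue_vase and vase_nest below 0.015 m and z of blue_vase in the frame of vase_nest between 0.002 and 0.01 m and angle between each of blue_vase, blue_cup, blue_square_pot, blue_long_pot, pink_vase, bare_square_pot's own z axis and vertical below 0.1 rad and linear speed of each of blue_vase, blue_cup, blue_square_pot, blue_long_pot below 0.02 m/s and angular speed of each of blue_vase, blue_cup, blue_square_pot, blue_long_pot below 0.2 rad/s and horizontal distance between blue_cup and cup_nest below 0.015 m and z of blue_cup in the frame of cup_nest between 0.002 and 0.01 m and horizontal distance between blue_square_pot and square_nest below 0.015 m and z of blue_square_pot in the frame of square_nest between 0.002 and 0.01 m and horizontal distance between blue_long_pot and long_nest below 0.015 m and z of blue_long_pot in the frame of long_nest between 0.002 and 0.01 m and distance of each of pink_vase, bare_square_pot from where it was at the start of the episode below 0.02 m); the robot touches nothing.
It fails at once if the pink vase or the bare square pot is moved more than 20 mm (distance of any of pink_vase, bare_square_pot from where it was at the start of the episode above 0.02 m).
It fails at once if a pot is knocked over (tilted more than 0.7 rad) (angle between any of blue_vase, blue_cup, blue_square_pot, blue_long_pot, pink_vase, bare_square_pot's own z axis and vertical above 0.7 rad).
It fails at once if a blue piece is dropped or rammed into an insert (more than 60 N between a piece and an insert) (contact force between any of blue_vase, blue_cup, blue_square_pot, blue_long_pot and vase_nest above 60 N or contact force between any of blue_vase, blue_cup, blue_square_pot, blue_long_pot and cup_nest above 60 N or contact force between any of blue_vase, blue_cup, blue_square_pot, blue_long_pot and square_nest above 60 N or contact force between any of blue_vase, blue_cup, blue_square_pot, blue_long_pot and long_nest above 60 N).
It also fails if it takes over 106 s, if anything falls off the work surface, if the arm or the gripper's body presses on something with over 40 N, if the wrist force passes 120 N, or if a joint passes its speed limit or range.

ROBOT

A 7-joint arm with a two-finger parallel gripper is mounted at the origin on the work surface. World frame = base frame: x ahead of the robot, y to its left, z up, the work surface at z = 0. Lengths are in mm, angles in rad, forces in N, time in s.
With the tool pointing down it reaches from about 400 to 850 mm from the base axis. Payload 10.4 kg.
Tool frame: the origin (TCP) lies on the centre line of the jaws, within the pads' length; the fingertips stand 17 mm ahead of it and the grasp point (between the pads) lies 2 mm behind it; z points along the fingers, y is the line along which they close (so a half turn about z gives the same grasp; the last joint's range is limited). The gripper opens to 85 mm and grips with 20 to 120 N. Pads are 22 mm wide; open, the fingers measure 114 mm over their backs; the gripper's body (76 mm by 85 mm) begins 54 mm behind the grasp point. The pads swing forward as they close: fully open they stand 13 mm farther back than shut.
Start: joints at [-1.317, 0.332, -0.065, 1.46, 0.022, 1.35, -0.088], TCP at [170.785, 601.233, 248.338] pointing down, gripper open.
Joint ranges: [-2.6, 2.6], [-0.5, 2.12], [-1.47, 1.34], [0.16, 2.42], [-1.27, 4.41], [0.06, 2.06], [-2.6, 2.6]. Speed limits (rad/s): [2.22, 2.22, 2.79, 2.79, 3.14, 3.14, 3.14].

INTERFACE

Orientations are given as a 3x3 rotation matrix whose columns are the frame's x, y, z axes.
In Python, from bench import readout, imaging, job gives the robot as it stands. The module is installed in compiled form; this text tells all that it offers.
- The arm moves only by the shell command python3 -m handwheel 'ROWS' [FORCE]. ROWS is text: rows parted by semicolons, each of 7 numbers parted by spaces: the opening in per cent of the stroke, from 0 (shut) to 100 (fully open), then the shift along the world's x, y, z as a fraction of full scale, then the turn, a rotation vector about the world's x, y, z as a fraction of full scale. In form: fingers tx ty tz rx ry rz; .... A call has 1 to 20 rows; each row is the pose to reach, as a shift and turn from the pose commanded when the call began, turning the shorter way round; what a row does not reach only later rows make up. Full scale, the value 1, is 100 cm for a shift and pi rad for a turn. A row lasts 1/12 s, in which the tool goes at most 41.7 mm and 7.16 degrees, less where a joint would pass 70% of its speed; a pose out of reach is approached as far as the arm can. A call with a number of a shift or a turn outside -1 to 1 is refused whole. A call with a gripper value outside its range is refused whole. The fingers move at their own pace and stop on an object; FORCE is the grip in N (left out, the last holds). Time passes only in rows, so rows that repeat a pose let the fingers close. It gives the time, the measured TCP pose, the force, the opening and the grip force at its end, in the units of the state.
- readout.state(): the state, without advancing time (a new reading comes with each control period).
- imaging.snapshot(name): name is "side" or "top" or "wrist"; returns a dict with "frame" (384x512x3 uint8, blue, green, red), "fx", "fy", "cx", "cy" (pixels), "xyz" and "orientation" of the camera in the world; the wrist camera has in their place "T_tool_cam" (4x4, takes a point from camera to tool coordinates, whose origin is the TCP and whose axes are the flange's). Camera axes: x right, y up, looking along -z (the intrinsics and any distortion apply to the point x, -y, -z); pixel columns grow to the right and rows downward; lengths in mm; the calibration is good to about 2 mm. A picture is of the moment at which its call begins: read the wrist's pose just before it. There is no depth.
- job.job_done(): hands the job in; it is judged then, once.
The state is a dict: "time_s": time; "joint_pos": joint angles; "qvel": joint speeds; "joint_efforts": joint torques, N m; "ee_pos": TCP position; "ee_rot": TCP orientation; "ft_force": force on the tool from outside, world axes, zero at the start; "torque": the same for the moment, N m; "grip_width": finger opening in mm; "finger_force": force on a finger pad.
Only numpy, scipy, OpenCV 4.12 (cv2) and the standard library are available. Lean on these libraries where they do the work, as an engineer would, in place of code of your own. Each camera call takes 0.05 s, during which the arm holds its last target. There are 200 camera calls.

## Working session

There is one attempt and no reset: what is moved stays moved. The work goes in short steps, Python scripts to look and compute and a shell command to move; the robot and the scene stay as the last step left them, time stands still between calls to the robot, and variables do not carry over. Pictures are saved under pics/ and viewed, at most 14 in all, crops included, and the job is handed in when it is done.

```bash
mkdir -p pics
cat > h.py <<'E'
import numpy as np, cv2, json, pickle
from bench import readout, imaging, job
def snap(n, f):
    s=readout.state(); d=imaging.snapshot(n); cv2.imwrite(f'pics/{f}.png', d['frame'])
    if n=='wrist':
        T=np.eye(4);T[:3,:3]=np.array(s['ee_rot']).reshape(3,3);T[:3,3]=s['ee_pos']
        M=T@np.array(d['T_tool_cam']); 
    else:
        M=np.eye(4);M[:3,:3]=np.array(d['orientation']).reshape(3,3);M[:3,3]=d['xyz']
    c=dict(M=M,K=[d[k] for k in('fx','fy','cx','cy')],extra={k:v for k,v in d.items() if k!='frame'})
    pickle.dump(c,open(f'pics/{f}.pkl','wb')); return d
def cam(f): return pickle.load(open(f'pics/{f}.pkl','rb'))
def ray(f,u,v):
    c=cam(f);fx,fy,cx,cy=c['K'];d=c['M'][:3,:3]@np.array([(u-cx)/fx,-(v-cy)/fy,-1]);return c['M'][:3,3],d/np.linalg.norm(d)
def atz(f,u,v,z): o,d=ray(f,u,v);return o+d*(z-o[2])/d[2]
def tri(*obs):
    A=np.zeros((3,3));b=np.zeros(3);R=[ray(*o) for o in obs]
    for o,d in R: P=np.eye(3)-np.outer(d,d);A+=P;b+=P@o
    x=np.linalg.solve(A,b);return x,[np.linalg.norm(np.cross(x-o,d)) for o,d in R]
def proj(f,p):
    c=cam(f);fx,fy,cx,cy=c['K'];q=c['M'][:3,:3].T@(np.array(p)-c['M'][:3,3]);return cx+fx*q[0]/-q[2],cy-fy*q[1]/-q[2]
E
python3 - <<'E'
from h import *
np.set_printoptions(precision=3,suppress=True)
for n in('top','side','wrist'):
    snap(n,n+'0'); print(n,cam(n+'0')['M'],cam(n+'0')['K'],cam(n+'0')['extra'].keys())
a=[cv2.imread(f'pics/{n}0.png') for n in('top','side')]
cv2.imwrite('pics/t0b.png',cv2.resize(a[0],(800,600),interpolation=cv2.INTER_CUBIC))
cv2.imwrite('pics/s0b.png',cv2.resize(a[1],(800,600),interpolation=cv2.INTER_CUBIC))
print(readout.state())
E
```

```text
top [[  -0.028    0.997   -0.066  508.97 ]
 [  -0.999   -0.026    0.022   74.531]
 [   0.02     0.067    0.998 1093.279]
 [   0.       0.       0.       1.   ]] [368.4709354240411, 368.4709354240411, 252.64694758666081, 190.2385331200971] dict_keys(['fx', 'fy', 'cx', 'cy', 'xyz', 'orientation'])
side [[   0.802    0.332   -0.496  125.735]
 [  -0.597    0.446   -0.666 -561.087]
 [   0.       0.831    0.557  560.677]
 [   0.       0.       0.       1.   ]] [374.3360324200649, 374.3360324200649, 246.45019547319365, 191.68176201518835] dict_keys(['fx', 'fy', 'cx', 'cy', 'xyz', 'orientation'])
wrist [[  0.274  -0.917  -0.29   97.088]
 [  0.962   0.261   0.085 622.694]
 [ -0.002  -0.302   0.953 372.899]
 [  0.      0.      0.      1.   ]] [310.07458716442005, 310.07458716442005, 251.4509141942029, 194.1673601966577] dict_keys(['fx', 'fy', 'cx', 'cy', 'T_tool_cam'])
{'time_s': 0.15, 'joint_pos': array([-1.317,  0.333, -0.065,  1.461,  0.022,  1.35 , -0.088]), 'qvel': array([-0.   , -0.   ,  0.   , -0.004,  0.001, -0.001,  0.   ]), 'joint_efforts': array([  0.001, -62.583,   0.049, -39.185,   0.016,   0.008,  -0.   ]), 'ee_pos': array([170.708, 600.966, 247.734]), 'ee_rot': array([[-0.962,  0.273, -0.   ],
       [ 0.273,  0.962, -0.001],
       [-0.   , -0.001, -1.   ]]), 'ft_force': array([ 0.023,  0.106, -0.499]), 'torque': array([-0.088,  0.005, -0.021]), 'finger_force': 0.0, 'grip_width': 85.44460081317402}
```

View pics/t0b.png

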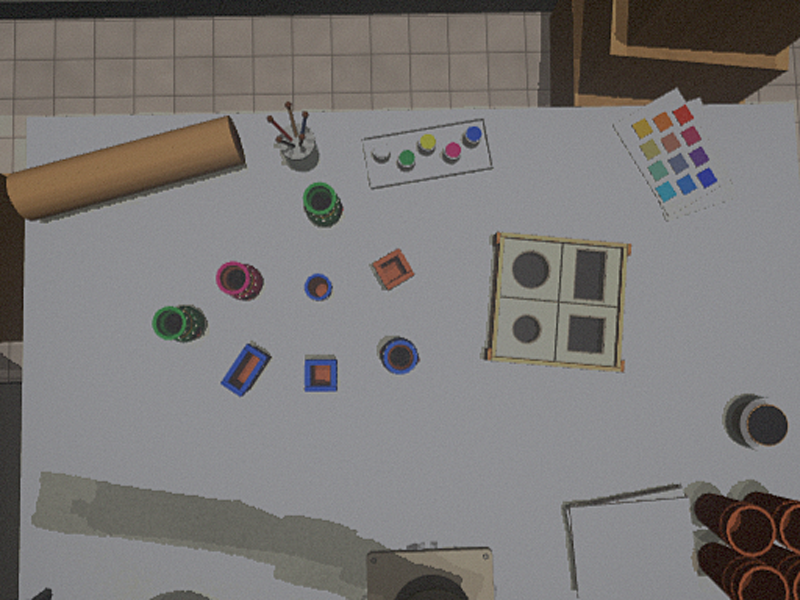

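View pics/s0b.png

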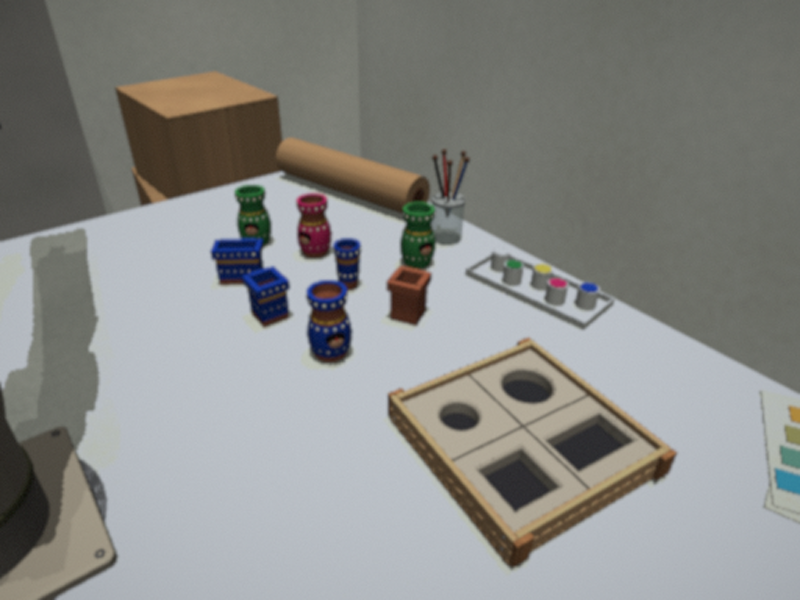

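The top view shows the blue cup at about (318,287), vase (400,355), square pot (321,374), long pot (246,370), pink vase (237,279), bare pot (393,269). The crate is centred near (560,303): vase nest upper left, long nest upper right, cup nest lower left, square nest lower right. The side view agrees. I'll take coarse positions from the two views before going closer.

Run:
```python
from h import *
np.set_printoptions(precision=1,suppress=True)
k=.64
P=dict(vase=((401,356),(327,291)),cup=((318.5,287),(347.5,245)),sq=((321,375),(266,280)),long=((246,370),(238,246)),pink=((235,279),(312,202)),bare=((393,269),(410,280)),
 vnest=((530,269),(527,384)),cnest=((526,329),(459,415)),snest=((586,334),(517,478)),lnest=((591,276),(591,440)),green=((320,202),(418,209)))
for n,(a,b) in P.items():
    x,r=tri(('top0',a[0]*k,a[1]*k),('side0',b[0]*k,b[1]*k)); print(n,x,np.array(r))
M=cam('wrist0')['M']; s=readout.state()
R=np.array(s['ee_rot']).reshape(3,3); print('cam offset tool frame',R.T@(M[:3,3]-s['ee_pos']), 'viewdir tool',-R.T@M[:3,2], 'up',R.T@M[:3,1])
```

```text
vase [474.4  45.1 109.9] [0.5 0.5]
cup [599.4 185.1  82. ] [1.9 1.9]
sq [444.4 185.4  69.3] [1.4 1.4]
long [457.2 316.8  69. ] [1.5 1.5]
pink [614.6 324.8 106.8] [1.7 1.7]
bare [630.   52.6  66.3] [2.2 2.2]
vnest [ 626.9 -203.2   31.6] [1.7 1.7]
cnest [ 515.6 -190.9   30.9] [1.6 1.6]
snest [ 502.5 -301.9   30. ] [0.6 0.6]
lnest [ 611.  -316.8   33.3] [2.2 2.2]
green [744.6 175.7 111.8] [3. 3.]
cam offset tool frame [  76.8    0.7 -125.2] viewdir tool [-0.3 -0.   1. ] up [1.  0.  0.3]
```

Heights agree with the text, and the coarse positions have 2 mm residuals. Next are wrist views over the pots from two places.

```bash
python3 -m handwheel '100 .33 -.35 .03 0 0 .088;100 .33 -.35 .03 0 0 .088;100 .33 -.35 .03 0 0 .088;100 .33 -.35 .03 0 0 .088;100 .33 -.35 .03 0 0 .088;100 .33 -.35 .03 0 0 .088;100 .33 -.35 .03 0 0 .088;100 .33 -.35 .03 0 0 .088;100 .33 -.35 .03 0 0 .088;100 .33 -.35 .03 0 0 .088;100 .33 -.35 .03 0 0 .088;100 .33 -.35 .03 0 0 .088;100 .33 -.35 .03 0 0 .088;100 .33 -.35 .03 0 0 .088;100 .33 -.35 .03 0 0 .088;100 .33 -.35 .03 0 0 .088'
python3 -c "
from h import *
snap('wrist','wA');s=readout.state();print(s['qvel'],s['joint_pos'])"
python3 -m handwheel '100 0 -.13 0 0 0 0;100 0 -.13 0 0 0 0;100 0 -.13 0 0 0 0;100 0 -.13 0 0 0 0;100 0 -.13 0 0 0 0;100 0 -.13 0 0 0 0;100 0 -.13 0 0 0 0'
python3 -c "
from h import *
snap('wrist','wB');print(readout.state()['qvel'])"
python3 -m handwheel '100 .04 -.31 0 0 0 0;100 .04 -.31 0 0 0 0;100 .04 -.31 0 0 0 0;100 .04 -.31 0 0 0 0;100 .04 -.31 0 0 0 0;100 .04 -.31 0 0 0 0;100 .04 -.31 0 0 0 0;100 .04 -.31 0 0 0 0;100 .04 -.31 0 0 0 0;100 .04 -.31 0 0 0 0;100 .04 -.31 0 0 0 0;100 .04 -.31 0 0 0 0'
python3 -c "
from h import *
snap('wrist','wC');print(readout.state()['qvel'])"
python3 -m handwheel '100 0 -.12 0 0 0 0;100 0 -.12 0 0 0 0;100 0 -.12 0 0 0 0;100 0 -.12 0 0 0 0;100 0 -.12 0 0 0 0;100 0 -.12 0 0 0 0;100 0 -.12 0 0 0 0'
python3 -c "
from h import *
snap('wrist','wD');s=readout.state();print(s['qvel'],s['joint_pos'],s['ee_rot'])
for n in 'ABCD': cv2.imwrite(f'pics/w{n}b.png',cv2.resize(cv2.imread(f'pics/w{n}.png'),(800,600),interpolation=cv2.INTER_CUBIC))"
```

```text
time_s: 1.48
ee_pos: [499.8, 252.5, 278.1]
ee_rot: [[-1.0, -0.002, -0.001], [-0.002, 1.0, 0.0], [0.001, 0.0, -1.0]]
ft_force: [-0.2, 0.4, -0.5]
grip_width: 85.2
finger_force: 0.0
[-0.00094591 -0.0009465   0.00465183 -0.00178735  0.00133701  0.0016953
  0.00110733] [-0.74302216  0.1702069   0.22084493  1.6038699  -0.03838377  1.37206636
  1.0551658 ]
time_s: 2.12
ee_pos: [500.4, 123.2, 278.3]
ee_rot: [[-1.0, -0.002, -0.0], [-0.002, 1.0, 0.001], [0.0, 0.001, -1.0]]
ft_force: [-0.6, 0.4, 0.8]
grip_width: 85.5
finger_force: 0.0
[-0.0021074   0.00298923  0.00296429  0.00047834  0.0024413  -0.00012581
  0.0022558 ]
time_s: 3.17
ee_pos: [541.4, -186.5, 278.1]
ee_rot: [[-1.0, -0.003, -0.0], [-0.003, 1.0, 0.001], [0.0, 0.001, -1.0]]
ft_force: [0.0, 0.8, -1.5]
grip_width: 85.0
finger_force: 0.0
[ 0.00166008 -0.00296348  0.00594299  0.00073542  0.00130597  0.00068997
  0.00242075]
time_s: 3.8
ee_pos: [541.6, -306.7, 278.3]
ee_rot: [[-1.0, -0.003, 0.0], [-0.003, 1.0, 0.001], [-0.0, 0.001, -1.0]]
ft_force: [0.6, -0.3, 0.0]
grip_width: 85.5
finger_force: 0.0
[ 0.00020247 -0.00177607  0.00658348 -0.00022216  0.00066515 -0.00093201
  0.00236304] [-0.04634111  0.35025796  0.64068935  1.45320232 -0.21048946  1.40730593
  2.17292057] [[-9.99996256e-01 -2.70628054e-03  4.05750055e-04]
 [-2.70587276e-03  9.99995837e-01  1.00220270e-03]
 [-4.08460608e-04  1.00110104e-03 -9.99999415e-01]]
```

View pics/wAb.png

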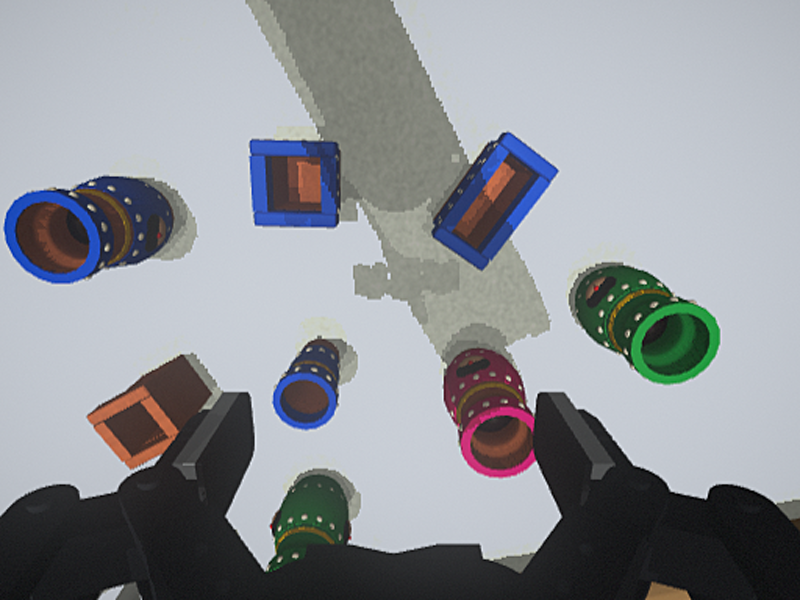

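View pics/wBb.png

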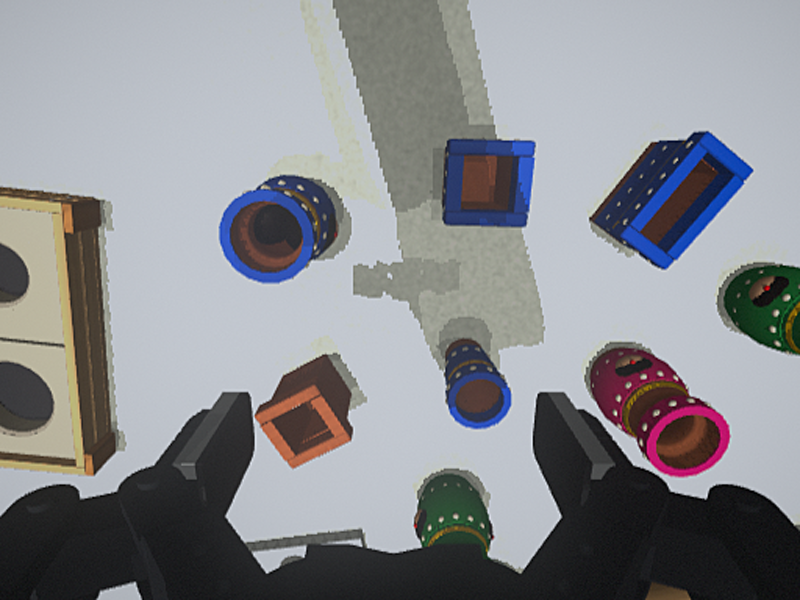

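View pics/wCb.png

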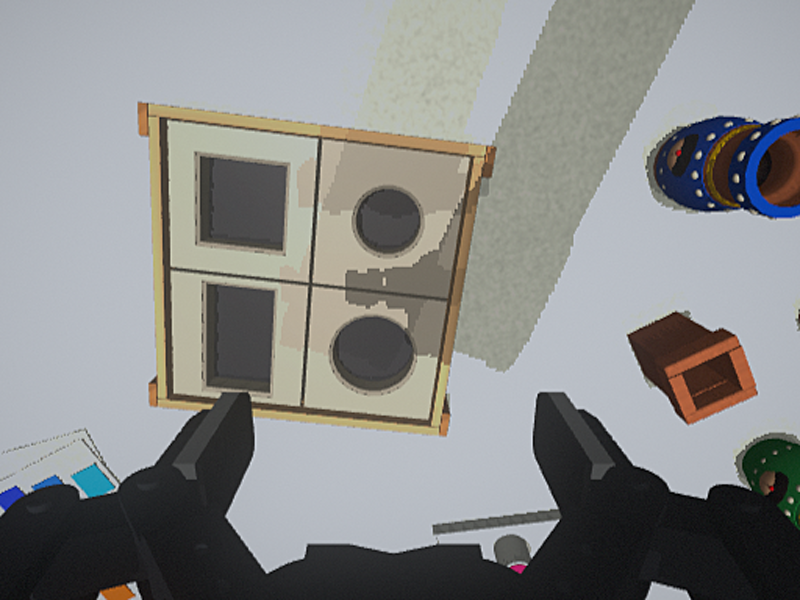

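View pics/wDb.png

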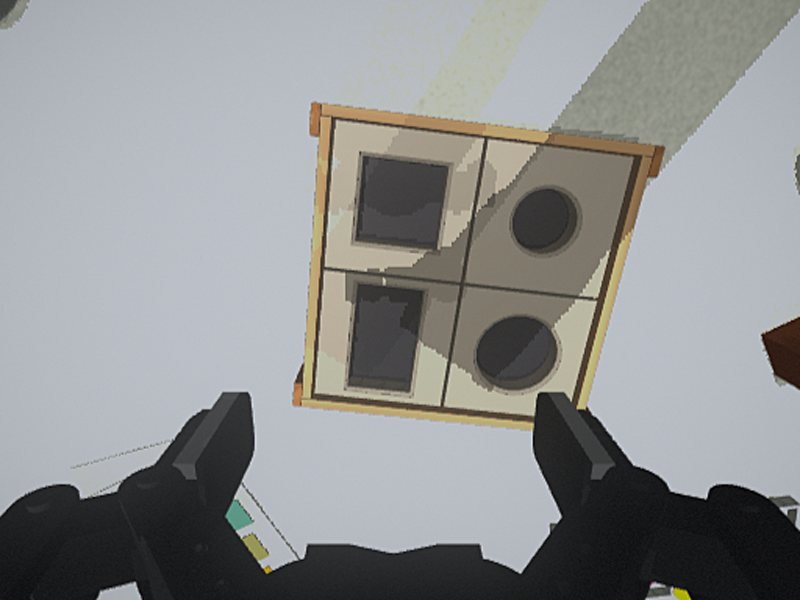

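View A shows vase rim centre (54,236), cup (306,401), square rim corners (250,140)…(339,227) and long rim corners (508,133)…(434,232). View B shows the same rims at (267,236), (478,400), (490,183) and (686,202). In C and D the seams cross at (310,284) and (463,284). The cup hollow is at (388,220) and (545,220), the vase hollow at (372,354) and (517,354).

Run:
```python
from h import *
np.set_printoptions(precision=1,suppress=True)
k=.64
def T(n,f,a,g,b):
    a=np.mean(np.atleast_2d(a),0);b=np.mean(np.atleast_2d(b),0)
    x,r=tri((f,*(a*k)),(g,*(b*k)));print(n,x,'%.1f'%r[0]);return x
T('vase','wA',(54,236.5),'wB',(267,236));T('cup','wA',(306,401),'wB',(478.5,400.5))
sA=[(250,140),(337,141),(339,227),(254,226)];sB=[(448,140),(535,141),(529,227),(447,225)]
lA=[(508,133),(558,172),(483,270),(434,232)];lB=[(706,132),(754,170),(666,270),(619,235)]
T('sq','wA',sA,'wB',sB);T('long','wA',lA,'wB',lB)
for nm,L,f,z in(('sq',sA,'wA',75),('sq',sB,'wB',75),('long',lA,'wA',72),('long',lB,'wB',72)):
    p=np.array([atz(f,u*k,v*k,z)[:2] for u,v in L]);e=np.diff(np.vstack([p,p[:1]]),axis=0)
    print(nm,f,p.mean(0),'len',np.linalg.norm(e,axis=1),'ang',np.degrees(np.arctan2(e[:,1],e[:,0])))
T('pink','wA',(498,441),'wB',(687,440)); T('bare','wB',(305,425),'wC',(712,376))
N={}
N['centre']=T('seam','wC',(310,284),'wD',(463,284))
N['cup']=T('cupn','wC',(388.5,220),'wD',(545,220));N['vase']=T('vasen','wC',(372,354),'wD',(517,354))
N['sq']=T('sqn','wC',[(197,153),(287,163),(283,254),(196,244)],'wD',[(359,153),(450,163),(440,251),(354,242)])
N['long']=T('longn','wC',[(204,281),(275,290),(271,396),(203,388)],'wD',[(354,276),(428,290),(417,396),(346,388)])
for f,vs,hs in(('wC',[(319,138),(303,405)],[(170,268),(449,300)]),('wD',[(486,138),(443,407)],[(325,268),(597,299)])):
    for s in(vs,hs):
        a,b=[atz(f,u*k,v*k,34)[:2] for u,v in s];d=b-a;print(f,'seam ang',np.degrees(np.arctan2(d[1],d[0])))
for f,h in(('wC',dict(cup=(388.5,220),vase=(372,354),c=(310,284))),('wD',dict(cup=(545,220),vase=(517,354),c=(463,284)))):
    for n,(u,v) in h.items(): print(f,n,atz(f,u*k,v*k,34))
```

```text
vase [473.6  47.  110.8] 0.2
cup [602.6 187.8  79.5] 0.1
sq [444.7 187.8  72.8] 0.2
long [456.8 322.5  69.3] 0.2
sq wA [445.  188.2] len [55.9 55.2 57.5 55.2] ang [ 89.4  -0.5 -90.6 177.8]
sq wB [445.4 187.3] len [56.  55.3 55.6 54.5] ang [  89.5    0.9  -91.3 -178.7]
long wA [457.5 321.5] len [42.4 80.7 44.1 79. ] ang [  55.1  -34.5 -127.3  144.3]
long wB [458.  320.4] len [43.4 82.3 44.1 81.5] ang [  57.   -34.4 -124.   145.1]
pink [612.6 324.7 116.1] 0.1
bare [627.7  55.1  71.8] 0.8
seam [ 565.3 -251.2   36.4] 0.1
cupn [ 516.1 -189.6   30. ] 0.1
vasen [ 626.  -203.3   33.7] 0.2
sqn [ 502.9 -300.4   34.2] 0.4
longn [ 610.7 -311.5   37.1] 0.4
wC seam ang -6.121693863223809
wC seam ang 83.29715382246209
wD seam ang -6.223946165406441
wD seam ang 83.38868014471886
wC cup [ 515.4 -189.5   34. ]
wC vase [ 625.7 -203.3   34. ]
wC c [ 565.8 -251.6   34. ]
wD cup [ 515.7 -190.8   34. ]
wD vase [ 626.1 -203.3   34. ]
wD c [ 566.1 -250.8   34. ]
```

Positions agree between views to about 1–2 mm. The crate yaw is about −6.5° and its centre (565.3,−251.3). That puts the nests at cup (516,−190), vase (626,−203), square (503.6,−300.3) and long (613,−312.5). I'll take the square pot first.

```bash
python3 -m handwheel '100 -.096 .495 -.03 0 0 0;100 -.096 .495 -.03 0 0 0;100 -.096 .495 -.03 0 0 0;100 -.096 .495 -.03 0 0 0;100 -.096 .495 -.03 0 0 0;100 -.096 .495 -.03 0 0 0;100 -.096 .495 -.03 0 0 0;100 -.096 .495 -.03 0 0 0;100 -.096 .495 -.03 0 0 0;100 -.096 .495 -.03 0 0 0;100 -.096 .495 -.03 0 0 0;100 -.096 .495 -.03 0 0 0;100 -.096 .495 -.03 0 0 0;100 -.096 .495 -.13 0 0 0;100 -.096 .495 -.13 0 0 0;100 -.096 .495 -.13 0 0 0;100 -.096 .495 -.13 0 0 0;100 -.096 .495 -.13 0 0 0;100 -.096 .495 -.13 0 0 0;100 -.096 .495 -.13 0 0 0'
python3 - <<'E'
from h import *
snap('wrist','wE');cv2.imwrite('pics/wEb.png',cv2.resize(cv2.imread('pics/wE.png'),(800,600),interpolation=cv2.INTER_CUBIC))
s=readout.state();print(s['ee_pos'],s['joint_pos'],s['qvel'],'\nexpect px',[np.array(proj('wE',(445.2,187.8,75)))/.64])
E
```

```text
time_s: 5.52
ee_pos: [445.8, 187.0, 150.4]
ee_rot: [[-1.0, -0.0, 0.003], [-0.0, 1.0, 0.002], [-0.003, 0.002, -1.0]]
ft_force: [-0.4, -0.5, -0.1]
grip_width: 85.4
finger_force: 0.0
[445.69303147 186.83489464 150.14779498] [-0.69439158  0.09752558  0.21449405  1.96161934 -0.02390941  1.08166546
  1.10096645] [ 0.00340564  0.00572009 -0.00051614  0.00960527 -0.00036016 -0.00438584
 -0.0005587 ] 
expect px [array([393.77869276, 329.80142966])]
```

View pics/wEb.png

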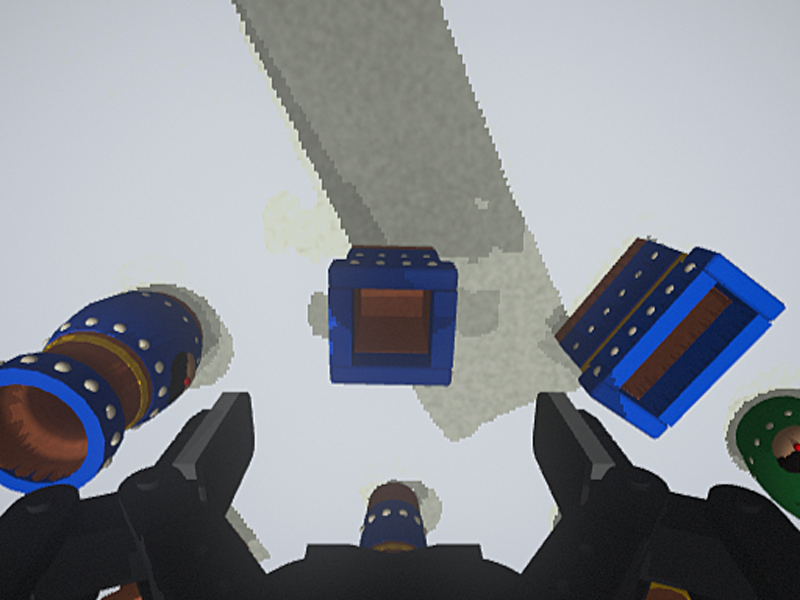

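The close view shows the square rim centred at (392,323) between the fingers (midpoint 394), so it lines up. I'll descend, grip and lift.

```bash
python3 -m handwheel '100 -.001 .001 -.03 0 0 0;100 -.001 .001 -.06 0 0 0;100 -.001 .001 -.088 0 0 0;100 -.001 .001 -.088 0 0 0;100 -.001 .001 -.088 0 0 0;60 -.001 .001 -.088 0 0 0;60 -.001 .001 -.088 0 0 0;60 -.001 .001 -.088 0 0 0;60 -.001 .001 -.088 0 0 0;40 -.001 .001 -.088 0 0 0;40 -.001 .001 -.088 0 0 0;40 -.001 .001 -.088 0 0 0;40 -.001 .001 -.088 0 0 0;40 -.001 .001 -.088 0 0 0;40 -.001 .001 -.088 0 0 0' 40
python3 -m handwheel '40 0 0 .01 0 0 0;40 0 0 .02 0 0 0;40 0 0 .04 0 0 0;40 0 0 .07 0 0 0;40 0 0 .1 0 0 0;40 0 0 .13 0 0 0;40 0 0 .16 0 0 0;40 0 0 .16 0 0 0;40 0 0 .16 0 0 0'
```

```text
time_s: 6.82
ee_pos: [445.1, 187.7, 62.5]
ee_rot: [[-1.0, 0.001, 0.003], [0.001, 1.0, 0.002], [-0.003, 0.002, -1.0]]
ft_force: [-2.0, -1.9, 9.6]
grip_width: 55.7
finger_force: 41.0
time_s: 7.57
ee_pos: [444.6, 187.6, 223.0]
ee_rot: [[-1.0, 0.0, 0.004], [0.0, 1.0, 0.003], [-0.004, 0.003, -1.0]]
ft_force: [-0.5, -0.2, -2.8]
grip_width: 55.5
finger_force: 43.5
```

```bash
python3 -m handwheel '40 .002 -.015 0 0 0 -.002;40 .005 -.04 0 0 0 -.005;40 .01 -.08 0 0 0 -.01;40 .015 -.12 0 0 0 -.015;40 .02 -.16 0 0 0 -.02;40 .025 -.2 0 0 0 -.025;40 .03 -.24 0 0 0 -.03;40 .034 -.28 0 0 0 -.036;40 .038 -.32 0 0 0 -.036;40 .042 -.36 0 0 0 -.036;40 .047 -.4 0 0 0 -.036;40 .052 -.44 0 0 0 -.036;40 .056 -.47 0 0 0 -.036;40 .059 -.488 0 0 0 -.036;40 .059 -.488 0 0 0 -.036;40 .059 -.488 0 0 0 -.036;40 .059 -.488 0 0 0 -.036;40 .059 -.488 0 0 0 -.036'
python3 - <<'E'
from h import *
snap('wrist','wF');cv2.imwrite('pics/wFb.png',cv2.resize(cv2.imread('pics/wF.png'),(800,600),interpolation=cv2.INTER_CUBIC))
s=readout.state();print(s['ee_pos'],s['joint_pos'])
E
```

```text
time_s: 9.07
ee_pos: [502.7, -299.5, 219.9]
ee_rot: [[-0.994, 0.112, -0.001], [0.112, 0.994, 0.001], [0.001, 0.001, -1.0]]
ft_force: [1.0, 0.5, -1.2]
grip_width: 55.1
finger_force: 43.5
[ 502.84594604 -299.48478032  220.11232049] [-0.10180905  0.3004268   0.68458828  1.64096027 -0.19783173  1.27146756
  2.07866139]
```

View pics/wFb.png

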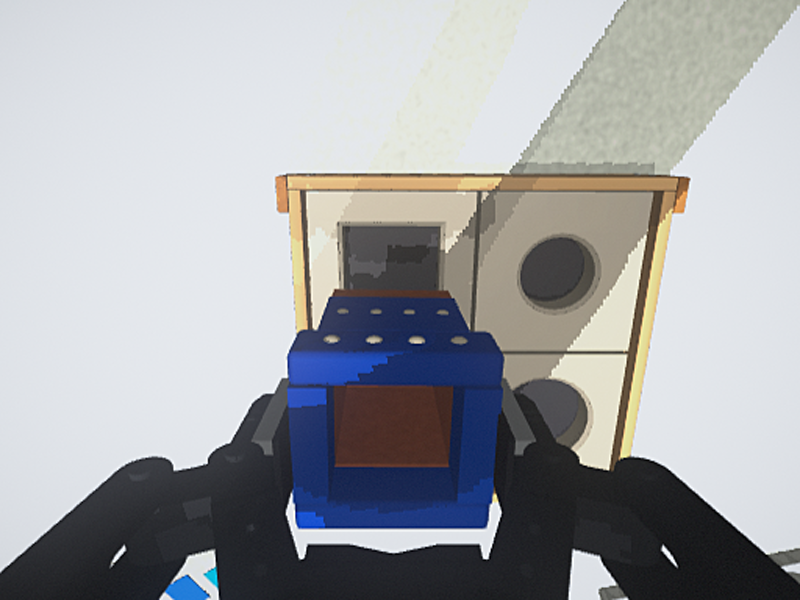

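The square pot hangs upright and square to the crate, with the hollow centred at column 393 below it. I'll lower it gently; on the table the TCP was at 62.5 mm, so on the felt it will be about 74.5.

```bash
python3 -m handwheel '40 .001 -.001 -.015 0 0 0;40 .001 -.001 -.04 0 0 0;40 .001 -.001 -.07 0 0 0;40 .001 -.001 -.095 0 0 0;40 .001 -.001 -.115 0 0 0;40 .001 -.001 -.128 0 0 0;40 .001 -.001 -.134 0 0 0;40 .001 -.001 -.137 0 0 0;40 .001 -.001 -.139 0 0 0;40 .001 -.001 -.141 0 0 0;40 .001 -.001 -.142 0 0 0;40 .001 -.001 -.142 0 0 0;40 .001 -.001 -.142 0 0 0'
```

```text
time_s: 10.2
ee_pos: [504.0, -301.9, 78.8]
ee_rot: [[-0.994, 0.113, 0.001], [0.113, 0.994, -0.0], [-0.001, 0.0, -1.0]]
ft_force: [-0.9, 0.2, -1.3]
grip_width: 55.2
finger_force: 43.4
```

```bash
python3 -m handwheel '40 0 .001 -.001 0 0 0;40 0 .001 -.002 0 0 0;40 0 .001 -.003 0 0 0;40 0 .001 -.0035 0 0 0;40 0 .001 -.004 0 0 0;40 0 .001 -.004 0 0 0'
```

```text
time_s: 10.7
ee_pos: [503.8, -300.8, 74.7]
ee_rot: [[-0.994, 0.113, 0.0], [0.113, 0.994, 0.0], [-0.0, 0.0, -1.0]]
ft_force: [-2.4, 1.4, 4.5]
grip_width: 55.1
finger_force: 43.8
```

Contact is light, about 5 N. I'll release, rise and move over the vase.

```bash
python3 -m handwheel '70 0 0 0 0 0 0;80 0 0 0 0 0 0;100 0 0 0 0 0 0;100 0 0 0 0 0 0;100 0 0 0 0 0 0;100 0 0 0.005 0 0 0;100 0 0 .02 0 0 0;100 0 0 .05 0 0 0;100 0 0 .09 0 0 0;100 0 0 .13 0 0 0;100 0 0 .15 0 0 0;100 0 0 .15 0 0 0' && python3 -m handwheel '100 -.03 .347 0 0 0 .036;100 -.03 .347 0 0 0 .036;100 -.03 .347 0 0 0 .036;100 -.03 .347 0 0 0 .036;100 -.03 .347 0 0 0 .036;100 -.03 .347 0 0 0 .036;100 -.03 .347 0 0 0 .036;100 -.03 .347 0 0 0 .036;100 -.03 .347 0 0 0 .036;100 -.03 .347 0 0 0 .036;100 -.03 .347 -.02 0 0 .036;100 -.03 .347 -.04 0 0 .036;100 -.03 .347 -.04 0 0 .036;100 -.03 .347 -.04 0 0 .036'
cat >> h.py <<'E'
def rim(f,exp,z,out):
    """fit ellipse to the bright-blue rim face nearest the expected world point"""
    im=cv2.imread(f'pics/{f}.png');hsv=cv2.cvtColor(im,cv2.COLOR_BGR2HSV)
    m=((hsv[...,0]>103)&(hsv[...,0]<122)&(hsv[...,1]>170)&(hsv[...,2]>120)).astype(np.uint8)
    cs,_=cv2.findContours(m,cv2.RETR_EXTERNAL,cv2.CHAIN_APPROX_NONE);e=np.array(proj(f,exp));r=[]
    for c in cs:
        if len(c)>40 and cv2.contourArea(c)>150:
            (u,v),a,_=cv2.fitEllipse(cv2.convexHull(c));r.append((abs(u-e[0])+abs(v-e[1]),u,v,a))
    r.sort();_,u,v,a=r[0];print('expected px',e,'found',u,v,a,'-> world',atz(f,u,v,z))
    cv2.imwrite(f'pics/{out}.png',cv2.resize(im,(800,600),interpolation=cv2.INTER_CUBIC))
E
python3 - <<'E'
from h import *
snap('wrist','wG');print(readout.state()['ee_pos']);rim('wG',(473.8,46.5,112),112,'wGb')
E
```

```text
time_s: 11.7
ee_pos: [505.5, -302.3, 230.1]
ee_rot: [[-0.993, 0.114, 0.008], [0.114, 0.994, -0.003], [-0.008, -0.002, -1.0]]
ft_force: [-0.2, 0.4, 0.2]
grip_width: 85.5
finger_force: 0.0
time_s: 12.87
ee_pos: [473.2, 45.5, 184.0]
ee_rot: [[-1.0, 0.001, -0.002], [0.001, 1.0, -0.001], [0.002, -0.001, -1.0]]
ft_force: [0.3, 0.0, -0.5]
grip_width: 85.2
finger_force: 0.0
[473.89623367  45.64038438 184.88705286]
expected px [252.66443384 214.87736862] found 224.47608947753906 195.19271850585938 (12.973184585571289, 35.89645004272461) -> world [459.67940289  27.67488112 112.        ]
```

View pics/wGb.png

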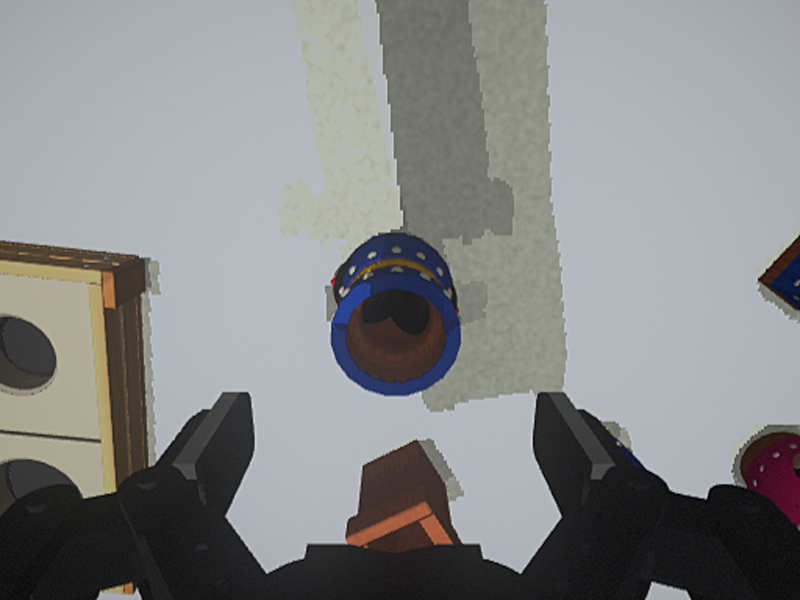

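The vase rim is centred at (396,334), against (395,336) predicted, so it is within 1 mm. Next: descend, grip and lift.

```bash
python3 -m handwheel '100 0 .001 -.03 0 0 0;100 0 .001 -.06 0 0 0;100 0 .001 -.08 0 0 0;100 0 .001 -.085 0 0 0;100 0 .001 -.085 0 0 0;100 0 .001 -.085 0 0 0;72 0 .001 -.085 0 0 0;72 0 .001 -.085 0 0 0;72 0 .001 -.085 0 0 0;66 0 .001 -.085 0 0 0;66 0 .001 -.085 0 0 0;60 0 .001 -.085 0 0 0;50 0 .001 -.085 0 0 0;50 0 .001 -.085 0 0 0;50 0 .001 -.085 0 0 0;50 0 .001 -.085 0 0 0' 40
python3 -m handwheel '50 0 0 .01 0 0 0;50 0 0 .02 0 0 0;50 0 0 .04 0 0 0;50 0 0 .07 0 0 0;50 0 0 .1 0 0 0;50 0 0 .13 0 0 0;50 0 0 .14 0 0 0;50 0 0 .14 0 0 0;50 0 0 .14 0 0 0'
```

```text
time_s: 14.25
ee_pos: [474.8, 47.2, 100.6]
ee_rot: [[-1.0, 0.001, 0.002], [0.001, 1.0, 0.001], [-0.002, 0.001, -1.0]]
ft_force: [-0.5, -1.1, 9.8]
grip_width: 55.3
finger_force: 40.7
time_s: 15.0
ee_pos: [473.5, 47.2, 238.9]
ee_rot: [[-1.0, 0.0, -0.0], [0.0, 1.0, 0.0], [0.0, 0.0, -1.0]]
ft_force: [0.0, 0.6, -3.6]
grip_width: 54.9
finger_force: 43.2
```

```bash
python3 -m handwheel '50 .01 -.015 0 0 0 -.005;50 .025 -.04 0 0 0 -.01;50 .043 -.07 0 0 0 -.015;50 .061 -.1 0 0 0 -.02;50 .08 -.13 0 0 0 -.025;50 .098 -.16 0 0 0 -.03;50 .116 -.19 0 0 0 -.036;50 .135 -.22 0 0 0 -.036;50 .147 -.24 0 0 0 -.036;50 .153 -.25 0 0 0 -.036;50 .153 -.25 0 0 0 -.036;50 .153 -.25 0 0 0 -.036;50 .153 -.25 -.02 0 0 -.036;50 .153 -.25 -.05 0 0 -.036;50 .153 -.25 -.08 0 0 -.036;50 .153 -.25 -.1 0 0 -.036;50 .153 -.25 -.11 0 0 -.036;50 .153 -.25 -.116 0 0 -.036;50 .153 -.25 -.118 0 0 -.036;50 .153 -.25 -.118 0 0 -.036'
```

```text
time_s: 16.67
ee_pos: [627.1, -202.5, 121.9]
ee_rot: [[-0.994, 0.113, 0.001], [0.113, 0.994, 0.0], [-0.001, 0.0, -1.0]]
ft_force: [0.2, -0.1, -2.9]
grip_width: 55.1
finger_force: 43.3
```

The vase is 13 mm into the hollow with no contact. I'll lower the rest.

```bash
python3 -m handwheel '50 0 0 -.003 0 0 0;50 0 0 -.005 0 0 0;50 0 0 -.0065 0 0 0;50 0 0 -.0075 0 0 0;50 0 0 -.0085 0 0 0;50 0 0 -.0092 0 0 0;50 0 0 -.0092 0 0 0;50 0 0 -.0092 0 0 0'
```

```text
time_s: 17.33
ee_pos: [627.1, -202.9, 112.8]
ee_rot: [[-0.994, 0.113, 0.001], [0.113, 0.994, -0.0], [-0.001, 0.0, -1.0]]
ft_force: [-1.1, 0.0, 3.8]
grip_width: 55.4
finger_force: 43.8
```

```bash
python3 -m handwheel '70 0 0 0 0 0 0;80 0 0 0 0 0 0;100 0 0 0 0 0 0;100 0 0 0 0 0 0;100 0 0 0 0 0 0;100 0 0 0.005 0 0 0;100 0 0 .02 0 0 0;100 0 0 .05 0 0 0;100 0 0 .09 0 0 0;100 0 0 .12 0 0 0;100 0 0 .12 0 0 0' && python3 -m handwheel '100 -.026 .39 0 0 0 .036;100 -.026 .39 0 0 0 .036;100 -.026 .39 0 0 0 .036;100 -.026 .39 0 0 0 .036;100 -.026 .39 0 0 0 .036;100 -.026 .39 0 0 0 .036;100 -.026 .39 0 0 0 .036;100 -.026 .39 0 0 0 .036;100 -.026 .39 0 0 0 .036;100 -.026 .39 0 0 0 .036;100 -.026 .39 -.02 0 0 .036;100 -.026 .39 -.05 0 0 .036;100 -.026 .39 -.08 0 0 .036;100 -.026 .39 -.08 0 0 .036;100 -.026 .39 -.08 0 0 .036'
python3 - <<'E'
from h import *
snap('wrist','wH');print(readout.state()['ee_pos'],atz('wA',306*.64,401*.64,84),atz('wB',478.5*.64,400.5*.64,84),np.array(proj('wH',(601.5,187,84)))/.64)
cv2.imwrite('pics/wHb.png',cv2.resize(cv2.imread('pics/wH.png'),(800,600),interpolation=cv2.INTER_CUBIC))
E
```

```text
time_s: 18.25
ee_pos: [629.0, -204.2, 239.8]
ee_rot: [[-0.993, 0.114, 0.01], [0.114, 0.994, -0.002], [-0.01, -0.001, -1.0]]
ft_force: [0.8, -0.8, 1.0]
grip_width: 85.4
finger_force: 0.0
time_s: 19.5
ee_pos: [600.1, 186.8, 151.5]
ee_rot: [[-1.0, 0.001, -0.002], [0.001, 1.0, -0.001], [0.002, -0.001, -1.0]]
ft_force: [0.7, -0.5, 1.1]
grip_width: 85.2
finger_force: 0.0
[601.20420845 187.05776003 153.34475124] [600.02166978 188.71589422  84.        ] [600.27878698 186.92118863  84.        ] [392.88486221 341.40475122]
```

View pics/wHb.png

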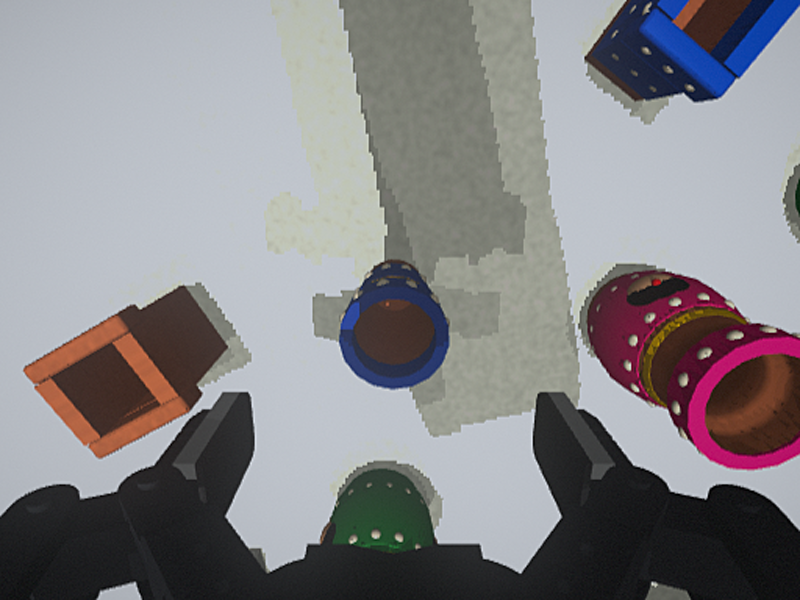

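The cup rim is centred at (394,337), matching the finger midpoint at 394. Next: descend, close in small steps and lift.

```bash
python3 -m handwheel '100 -.001 0 -.03 0 0 0;100 -.001 0 -.06 0 0 0;100 -.001 0 -.075 0 0 0;100 -.001 0 -.08 0 0 0;100 -.001 0 -.08 0 0 0;100 -.001 0 -.08 0 0 0;65 -.001 0 -.08 0 0 0;65 -.001 0 -.08 0 0 0;60 -.001 0 -.08 0 0 0;60 -.001 0 -.08 0 0 0;56 -.001 0 -.08 0 0 0;54 -.001 0 -.08 0 0 0;50 -.001 0 -.08 0 0 0;40 -.001 0 -.08 0 0 0;40 -.001 0 -.08 0 0 0;40 -.001 0 -.08 0 0 0;40 -.001 0 -.08 0 0 0' 30
python3 -m handwheel '40 0 0 .01 0 0 0;40 0 0 .02 0 0 0;40 0 0 .04 0 0 0;40 0 0 .07 0 0 0;40 0 0 .1 0 0 0;40 0 0 .13 0 0 0;40 0 0 .15 0 0 0;40 0 0 .15 0 0 0;40 0 0 .15 0 0 0'
```

```text
time_s: 20.97
ee_pos: [600.2, 187.3, 72.7]
ee_rot: [[-1.0, 0.0, 0.001], [0.0, 1.0, 0.0], [-0.001, 0.0, -1.0]]
ft_force: [-0.8, -0.7, 5.4]
grip_width: 45.5
finger_force: 30.2
time_s: 21.72
ee_pos: [600.3, 187.3, 223.8]
ee_rot: [[-1.0, 0.0, 0.002], [0.0, 1.0, 0.001], [-0.002, 0.001, -1.0]]
ft_force: [0.6, 0.0, -1.0]
grip_width: 45.5
finger_force: 31.0
```

```bash
python3 -m handwheel '40 -.004 -.018 0 0 0 -.005;40 -.01 -.045 0 0 0 -.01;40 -.018 -.08 0 0 0 -.015;40 -.026 -.115 0 0 0 -.02;40 -.034 -.15 0 0 0 -.025;40 -.042 -.188 0 0 0 -.03;40 -.05 -.225 0 0 0 -.036;40 -.058 -.26 0 0 0 -.036;40 -.066 -.295 0 0 0 -.036;40 -.074 -.33 0 0 0 -.036;40 -.08 -.36 0 0 0 -.036;40 -.084 -.377 0 0 0 -.036;40 -.084 -.377 -.01 0 0 -.036;40 -.084 -.377 -.03 0 0 -.036;40 -.084 -.377 -.06 0 0 -.036;40 -.084 -.377 -.09 0 0 -.036;40 -.084 -.377 -.11 0 0 -.036;40 -.084 -.377 -.117 0 0 -.036;40 -.084 -.377 -.117 0 0 -.036;40 -.084 -.377 -.117 0 0 -.036'
```

```text
time_s: 23.38
ee_pos: [515.9, -189.6, 105.4]
ee_rot: [[-0.994, 0.113, -0.0], [0.113, 0.994, -0.0], [0.0, -0.0, -1.0]]
ft_force: [0.6, -0.5, -1.0]
grip_width: 45.4
finger_force: 31.1
```

Next I'll lower it by 20.7 mm, slowly at the end.

```bash
python3 -m handwheel '40 0 0 -.005 0 0 0;40 0 0 -.01 0 0 0;40 0 0 -.014 0 0 0;40 0 0 -.017 0 0 0;40 0 0 -.018 0 0 0;40 0 0 -.019 0 0 0;40 0 0 -.02 0 0 0;40 0 0 -.0207 0 0 0;40 0 0 -.0207 0 0 0;40 0 0 -.0207 0 0 0'
```

```text
time_s: 24.22
ee_pos: [516.0, -189.9, 84.7]
ee_rot: [[-0.994, 0.113, 0.0], [0.113, 0.994, 0.0], [-0.0, 0.0, -1.0]]
ft_force: [-0.4, 0.0, 1.5]
grip_width: 45.8
finger_force: 31.2
```

```bash
python3 -m handwheel '60 0 0 0 0 0 0;75 0 0 0 0 0 0;100 0 0 0 0 0 0;100 0 0 0 0 0 0;100 0 0 0 0 0 0;100 0 0 0.005 0 0 0;100 0 0 .02 0 0 0;100 0 0 .05 0 0 0;100 0 0 .09 0 0 0;100 0 0 .13 0 0 0;100 0 0 .13 0 0 0' && python3 -m handwheel '100 -.058 .511 0 0 0 -.156;100 -.058 .511 0 0 0 -.156;100 -.058 .511 0 0 0 -.156;100 -.058 .511 0 0 0 -.156;100 -.058 .511 0 0 0 -.156;100 -.058 .511 0 0 0 -.156;100 -.058 .511 0 0 0 -.156;100 -.058 .511 0 0 0 -.156;100 -.058 .511 0 0 0 -.156;100 -.058 .511 0 0 0 -.156;100 -.058 .511 0 0 0 -.156;100 -.058 .511 0 0 0 -.156;100 -.058 .511 0 0 0 -.156;100 -.058 .511 -.02 0 0 -.156;100 -.058 .511 -.05 0 0 -.156;100 -.058 .511 -.07 0 0 -.156;100 -.058 .511 -.07 0 0 -.156;100 -.058 .511 -.07 0 0 -.156'
python3 - <<'E'
from h import *
snap('wrist','wI');print(readout.state()['ee_pos'],np.array(proj('wI',(457.6,321,72)))/.64)
cv2.imwrite('pics/wIb.png',cv2.resize(cv2.imread('pics/wI.png'),(800,600),interpolation=cv2.INTER_CUBIC))
E
```

```text
time_s: 25.13
ee_pos: [518.6, -191.4, 222.3]
ee_rot: [[-0.993, 0.114, 0.01], [0.114, 0.993, -0.001], [-0.01, -0.0, -1.0]]
ft_force: [1.1, -0.5, 0.4]
grip_width: 85.6
finger_force: 0.0
time_s: 26.63
ee_pos: [457.5, 320.8, 144.4]
ee_rot: [[-0.823, 0.568, -0.001], [0.568, 0.823, -0.001], [0.0, -0.002, -1.0]]
ft_force: [0.2, -0.2, -0.2]
grip_width: 85.3
finger_force: 0.0
[458.28285661 321.30051263 145.63402702] [392.05149141 334.48181995]
```

View pics/wIb.png

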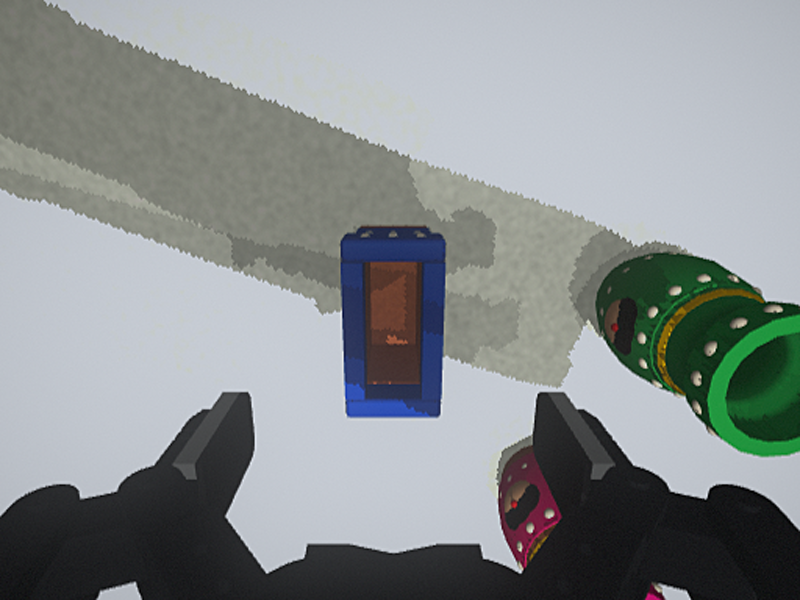

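The long pot is square to the jaws, with its rim at columns 341–445 (centre 393). Next: descend, grip and lift.

```bash
python3 -m handwheel '100 -.002 .001 -.03 0 0 0;100 -.002 .001 -.06 0 0 0;100 -.002 .001 -.08 0 0 0;100 -.002 .001 -.085 0 0 0;100 -.002 .001 -.085 0 0 0;100 -.002 .001 -.085 0 0 0;65 -.002 .001 -.085 0 0 0;60 -.002 .001 -.085 0 0 0;60 -.002 .001 -.085 0 0 0;55 -.002 .001 -.085 0 0 0;52 -.002 .001 -.085 0 0 0;48 -.002 .001 -.085 0 0 0;35 -.002 .001 -.085 0 0 0;35 -.002 .001 -.085 0 0 0;35 -.002 .001 -.085 0 0 0;35 -.002 .001 -.085 0 0 0;35 -.002 .001 -.085 0 0 0' 45
python3 -m handwheel '35 0 0 .01 0 0 0;35 0 0 .02 0 0 0;35 0 0 .04 0 0 0;35 0 0 .07 0 0 0;35 0 0 .1 0 0 0;35 0 0 .13 0 0 0;35 0 0 .16 0 0 0;35 0 0 .18 0 0 0;35 0 0 .18 0 0 0;35 0 0 .18 0 0 0'
```

```text
time_s: 28.1
ee_pos: [455.9, 322.2, 60.0]
ee_rot: [[-0.823, 0.568, 0.0], [0.568, 0.823, 0.0], [0.0, 0.0, -1.0]]
ft_force: [-2.4, -2.4, 6.0]
grip_width: 43.4
finger_force: 45.9
time_s: 28.93
ee_pos: [456.2, 322.4, 240.9]
ee_rot: [[-0.823, 0.568, 0.002], [0.568, 0.823, 0.002], [-0.0, 0.003, -1.0]]
ft_force: [-0.9, 1.2, -2.6]
grip_width: 43.5
finger_force: 46.6
```

```bash
python3 -m handwheel '35 .004 -.016 0 0 0 .006;35 .01 -.04 0 0 0 .015;35 .019 -.077 0 0 0 .03;35 .028 -.115 0 0 0 .045;35 .038 -.153 0 0 0 .06;35 .047 -.191 0 0 0 .075;35 .056 -.229 0 0 0 .09;35 .066 -.267 0 0 0 .105;35 .075 -.305 0 0 0 .12;35 .084 -.343 0 0 0 .135;35 .094 -.381 0 0 0 .15;35 .103 -.419 0 0 0 .156;35 .112 -.457 0 0 0 .156;35 .122 -.495 0 0 0 .156;35 .131 -.533 0 0 0 .156;35 .14 -.57 0 0 0 .156;35 .149 -.605 0 0 0 .156;35 .155 -.628 0 0 0 .156;35 .156 -.634 0 0 0 .156;35 .156 -.634 0 0 0 .156' && python3 -m handwheel '35 0 0 -.01 0 0 0;35 0 0 -.03 0 0 0;35 0 0 -.06 0 0 0;35 0 0 -.09 0 0 0;35 0 0 -.11 0 0 0;35 0 0 -.12 0 0 0;35 0 0 -.12 0 0 0;35 0 0 -.12 0 0 0'
python3 - <<'E'
from h import *
snap('wrist','wJ');print(readout.state()['ee_pos'])
cv2.imwrite('pics/wJb.png',cv2.resize(cv2.imread('pics/wJ.png'),(800,600),interpolation=cv2.INTER_CUBIC))
for p in((612.5,-312),(612.5-45.7,-312+5.2)): print(np.array(proj('wJ',(*p,34)))/.64)
E
```

```text
time_s: 30.6
ee_pos: [610.4, -314.1, 237.4]
ee_rot: [[-0.993, 0.117, -0.003], [0.117, 0.993, -0.0], [0.003, -0.001, -1.0]]
ft_force: [-0.4, 0.4, -1.9]
grip_width: 43.3
finger_force: 46.5
time_s: 31.27
ee_pos: [612.1, -310.7, 119.8]
ee_rot: [[-0.994, 0.112, 0.0], [0.112, 0.994, 0.0], [-0.0, 0.0, -1.0]]
ft_force: [0.3, -0.3, -0.9]
grip_width: 43.6
finger_force: 46.5
[ 612.52109066 -311.35260219  120.80335729]
[389.25563895 324.57250563]
[389.04520343 225.14420878]
```

View pics/wJb.png

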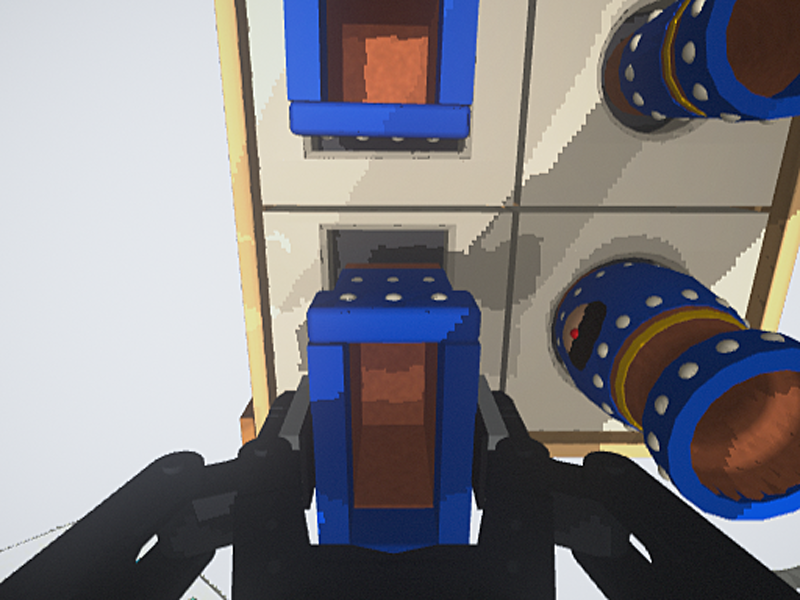

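The hollow's near edge is at row 226, column mid 388, as predicted, and the long pot is aligned above it. The vase and square pot stand properly in their hollows. I'll lower the long pot.

```bash
python3 -m handwheel '35 0 -.001 -.01 0 0 0;35 0 -.001 -.02 0 0 0;35 0 -.001 -.03 0 0 0;35 0 -.001 -.037 0 0 0;35 0 -.001 -.042 0 0 0;35 0 -.001 -.044 0 0 0;35 0 -.001 -.044 0 0 0;35 0 -.001 -.044 0 0 0'
```

```text
time_s: 31.98
ee_pos: [611.9, -312.9, 75.6]
ee_rot: [[-0.994, 0.113, 0.0], [0.113, 0.994, -0.0], [-0.0, -0.0, -1.0]]
ft_force: [0.4, 0.2, -3.1]
grip_width: 43.1
finger_force: 46.6
```

```bash
python3 -m handwheel '35 0 0 -.001 0 0 0;35 0 0 -.002 0 0 0;35 0 0 -.003 0 0 0;35 0 0 -.0035 0 0 0;35 0 0 -.0035 0 0 0;35 0 0 -.0035 0 0 0' && python3 -m handwheel '60 0 0 0 0 0 0;75 0 0 0 0 0 0;95 0 0 0 0 0 0;95 0 0 0 0 0 0;95 0 0 0 0 0 0;95 0 0 0.005 0 0 0;95 0 0 .02 0 0 0;95 0 0 .05 0 0 0;95 0 0 .09 0 0 0;95 0 0 .13 0 0 0;95 0 0 .17 0 0 0;95 0 0 .2 0 0 0;95 -.07 .03 .22 0 0 0;95 -.07 .03 .22 0 0 0;95 -.07 .03 .22 0 0 0;95 -.07 .03 .22 0 0 0;95 -.07 .03 .22 0 0 0'
python3 - <<'E'
from h import *
snap('wrist','wK');snap('top','topK');snap('side','sideK')
a=cv2.resize(cv2.imread('pics/wK.png'),(533,400));t=cv2.imread('pics/topK.png')[135:255,130:410];s=cv2.imread('pics/sideK.png')[105:375,80:440]
c=np.zeros((600,800,3),np.uint8);c[:400,:533]=a;s=cv2.resize(s,(267,200));c[:200,533:]=s;t=cv2.resize(t,(466,200));c[400:,:466]=t
cv2.imwrite('pics/K.png',c);print(readout.state()['ee_pos'])
E
```

```text
time_s: 32.48
ee_pos: [611.9, -312.8, 72.1]
ee_rot: [[-0.994, 0.113, 0.0], [0.113, 0.994, 0.0], [-0.0, 0.0, -1.0]]
ft_force: [0.0, 1.0, -0.8]
grip_width: 43.2
finger_force: 46.6
time_s: 33.9
ee_pos: [542.2, -282.6, 293.2]
ee_rot: [[-0.994, 0.113, 0.002], [0.113, 0.994, 0.0], [-0.002, 0.0, -1.0]]
ft_force: [0.8, 0.4, 0.4]
grip_width: 81.3
finger_force: 0.0
[ 542.4121737  -282.77350689  291.698135  ]
```

View pics/K.png

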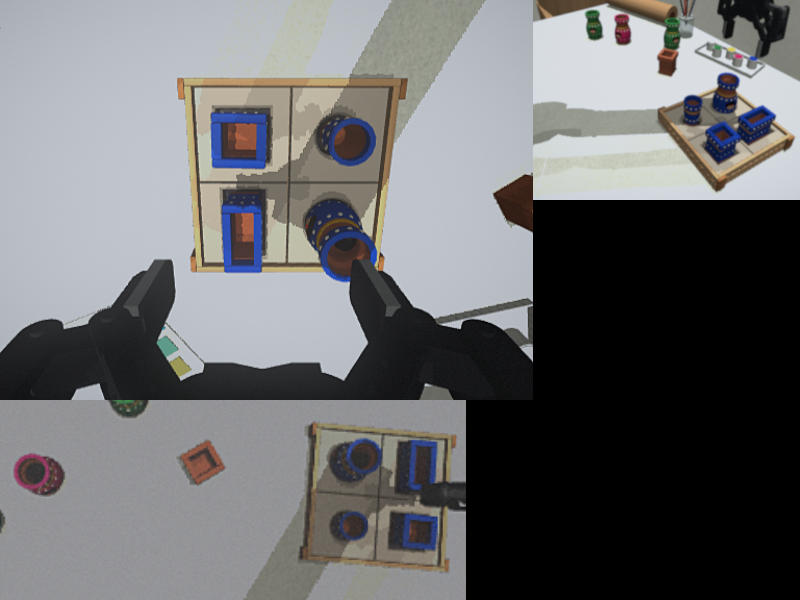

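All four stand upright in their hollows, rims at (352,142), (349,253), (239,140) and (243,238) in the wrist picture. The pink vase and bare pot are unmoved. I'll check the numbers and hand in.

Run:
```python
from h import *
for n,u,v,z,p in(('cup',352,141,96,(516,-190)),('vase',348.5,253.5,124,(626.4,-203)),('sq',239,140,87,(503.6,-300.3)),('long',242.5,238.5,84,(612.5,-312))):
    x=atz('wK',u/1.041,v/1.0417,z)[:2];print(n,x.round(1),(x-p).round(1))
print(np.abs(readout.state()['qvel']).max(), job.job_done())
```

```text
cup [ 515.  -189.3] [-1.   0.7]
vase [ 622.9 -203.4] [-3.5 -0.4]
sq [ 502.4 -300.9] [-1.2 -0.6]
long [ 611.9 -312.1] [-0.6 -0.1]
the job is handed in; nothing more can be done
0.00636877587413917 None
```

All four blue pieces stand upright in their own inserts, measured within about 4 mm of centre, the pink vase and bare pot looked unmoved in the last pictures, and the job is handed in at about 34 s (no verdict was returned).

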